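Start the captive wing bolt of a strap clamp without crossing the thread

TASK

The captive wing bolt of the strap clamp stands with its thread start resting on top of the thread in the boss. Turn it backward (counter-clockwise seen from above), holding it loosely enough that it can fall, until it drops one thread, then turn it forward (clockwise) one full turn from there so that it is started but not tightened. Finish with the gripper closed on the wing, holding the bolt there; leave the bottle, beaker, marker and forceps alone.

Things in the scene. Friction and masses are not known exactly. Their poses are not given: they have to be found in the camera images.
- clamp: strap clamp fixed to the bench: aluminium base 160 x 78 x 12 mm with a steel threaded boss (44 mm diameter, top 52 mm up), a heel block and a pocket holding a stacked round cell; over them a steel strap 132 x 40 mm, its top 64 mm above the bench. Origin on the bench under the bolt axis; z up, x along the strap from the round cell (x = -50 mm) to the heel block (x = +50 mm).
- wing_bolt: head of the captive steel wing bolt (0.5 kg), upright through the strap; cannot be lifted out. Wing: upright blade 46 mm long (x axis), 10 mm thick (y), 32 mm tall (z) at its two rounded ears, 24 mm between them. Origin at the blade's centre on the bolt axis, 110 mm + bolt_height above the bench. A 70 mm gripper opening clears the wing at any turn.
- bolt_turn (a joint): turn of the bolt in rad; 0 when the wing's x axis is along the clamp's; positive = counter-clockwise from above = backward, negative = clockwise = forward (right-hand thread, single start). Turns lightly (under 0.1 N m), stays where it is left. Starts between -2.2 and -0.6; turned backward, the drop comes within 2.4 rad of the start.
- bolt_height (a joint): height of the bolt in m, up positive. Pitch 8 mm. Turned backward the bolt climbs the thread, then falls 8 mm by its weight in some 0.15 s, to about 0, as the thread starts pass; further backward it climbs again. Gripped tightly it does not fall until the grip is eased: a 14 to 16 mm opening turns the blade and lets it slide. Turned forward after the drop it sinks 8 mm a turn.
- bolt_flange (a point): centre of the underside of the bolt's flange (38 mm diameter, 9 mm tall, cone-topped), 36 mm below the wing's origin; between flange and blade is a neck 10 mm in diameter, 12 mm tall. The flange stays about 2 mm clear of the strap after one turn.
- cap_bottle: small clear bottle with a yellow cap, 44 mm diameter, 107 mm tall, standing; origin at the centre of its base. To be left alone.
- beaker: clear beaker, 74 mm diameter, 94 mm tall, standing; origin at the centre of its base. To be left alone.
- black_marker: black marker pen, 138 x 15 mm, lying; origin under its centre. To be left alone.
- forceps: steel forceps, 127 x 16 x 7 mm, lying; origin under the centre. To be left alone.
There are look-alikes about, which are no part of the job. Of the things shaped like the clamp, the aluminium one is meant.

How it is judged (in metres and radians):
On the way:
1. turned backward, the bolt has dropped one thread (value of joint bolt_turn above -0.5 rad and value of joint bolt_height below 0.003 m), for 0.2 s.
At the end, for the whole second after the job is handed in: The bolt has dropped once, stands one turn (within 1.2 rad) forward of where it dropped and 3.5 to 11.5 mm below its dropped height of 0 (about 8 mm), does not turn, and the fingers press on its wing with more than 1.5 N (value of joint bolt_turn between -7.48 and -5.08 rad and value of joint bolt_height between -0.0115 and -0.0035 m and velocity of joint bolt_turn between -0.1 and 0.1 rad/s and contact force between the fingers and wing_bolt above 1.5 N); the arm keeps its last pose, push and grip.
It fails at once if the cap bottle is moved more than 20 mm (distance of cap_bottle from where it was at the start of the episode above 0.02 m).
It fails at once if the beaker is moved more than 20 mm (distance of beaker from where it was at the start of the episode above 0.02 m).
It fails at once if the black marker is moved more than 20 mm (distance of black_marker from where it was at the start of the episode above 0.02 m).
It fails at once if the forceps is moved more than 20 mm (distance of forceps from where it was at the start of the episode above 0.02 m).
It also fails if it takes over 72 s, if anything falls off the work surface, if the arm or the gripper's body presses on something with over 40 N, if the wrist force passes 120 N, or if a joint passes its speed limit or range.

ROBOT

A 6-joint arm with a two-finger parallel gripper is mounted at the origin on the work surface; the furniture and walls round the work are solid. World frame = base frame: x ahead of the robot, y to its left, z up, the work surface at z = 0. Lengths are in mm, angles in rad, forces in N, time in s.
With the tool pointing down it reaches from about 350 to 975 mm from the base axis. Payload 7.1 kg.
Tool frame: the origin (TCP) lies at the very end of the fingers, on their centre line; the grasp point (between the pads) lies bot.grip_point_offset behind it (bot.grip_point_offset is the distance from the TCP to the grasp point, in mm); z points along the fingers, y is the line along which they close (so a half turn about z gives the same grasp; the last joint's range is limited). The gripper opens to 88 mm and grips with 3 to 60 N. Pads are 20 mm wide; open, the fingers measure 115 mm over their backs; the gripper's body (75 mm by 178 mm) begins 61 mm behind the grasp point.
Start: joints at [-1.312, 0.423, 1.63, -0, 1.089, -0.019], TCP at [171.419, -601.016, 222.675] pointing down, gripper open.
Joint ranges: [-3, 3], [-0.9, 2.11], [0.09, 2.58], [-1.31, 4.45], [0.11, 2.69], [-2.54, 2.54]. Speed limits (rad/s): [2.39, 2.39, 3.01, 3.14, 3.14, 3.14].

INTERFACE

Orientations are given as a unit quaternion [w, x, y, z].
In Python, from cell import sensors, eyes, order, bot gives the robot as it stands.
- The arm moves only by the tool jog_arm, never from a script. Its argument "commands" is a list of rows, each a list of 5 numbers: the shift along the world's x, y, z in units of 40 mm (1.0 is 40 mm), then the turn about the world's z in units of 8 degrees (1.0 is 8 degrees), then the opening, from 0 (shut) to 1 (fully open). In form: [[x, y, z, spin, fingers], ...]. A call has 1 to 12 rows; each row is the pose to reach, as a shift and turn from the pose commanded when the call began; what a row does not reach only later rows make up. A row lasts 1/10 s, in which the tool goes at most 50 mm and 8.59 degrees, less where a joint would pass 70% of its speed; a pose out of reach is approached as far as the arm can. A call with a gripper value outside its range is refused whole. The fingers move at their own pace and stop on an object; the grip force is fixed at half the most. Time passes only in rows, so rows that repeat a pose let the fingers close. It gives the time, the measured TCP pose, the force, the opening and the grip force at its end, in the units of the state.
- sensors.sense(): the state, without advancing time (a new reading comes with each control period).
- eyes.snapshot(name): name is "side" or "top"; returns a dict with "color" (384x512x3 uint8, red, green, blue), "z_map" (384x512 float32, mm along the optical axis (not along the pixel's ray), 0 where there is no reading), "mtx" (3x3 intrinsics, pixels), "R" (3x3) and "t" (3): a world point X has camera coordinates R X + t. Camera axes: x right, y down, z forward; pixel columns grow to the right and rows downward; lengths in mm; the calibration is good to about 2 mm. A picture is of the moment at which its call begins.
- order.finish_job(): hands the job in; it is judged then, once.
The state is a dict: "time": time; "joint_positions": joint angles; "qd": joint speeds; "joint_efforts": joint torques, N m; "tool_pos": TCP position; "tcp_rot": TCP orientation; "contact_force": force on the tool from outside, world axes, zero at the start; "torque": the same for the moment, N m; "grip_width": finger opening in mm; "grasp_force": force on a finger pad.
Only numpy, scipy, OpenCV 4.12 (cv2) and the standard library are available. Lean on these libraries where they do the work, as an engineer would, in place of code of your own. Each camera call takes 0.05 s, during which the arm holds its last target. There are 200 camera calls.

## Working session

There is one attempt and no reset: what is moved stays moved. The work goes in short steps, Python scripts to look and compute and a tool call to move; the robot and the scene stay as the last step left them, time stands still between calls to the robot, and variables do not carry over. Pictures are saved under pics/ and viewed, at most 10 in all, crops included, and the job is handed in when it is done.

Besides the shell and the picture viewer there is one more tool, called after "Call:" as name(argument=value, ...) on one line, values as JSON. jog_arm: Moves the arm, as the interface text tells. Its arguments: {"type":"object","properties":{"commands":{"type":"array","items":{"type":"array","items":{"type":"number"}}}},"required":["commands"]}

```bash
mkdir -p pics
cat > h.py <<'E'
import numpy as np, cv2
from cell import sensors, eyes, order, bot
def world(s,u,v,r=1):
    z=s["z_map"][v-r:v+r+1,u-r:u+r+1]; z=np.median(z[z>0])
    c=np.linalg.inv(s["mtx"])@[u,v,1]*z
    return s["R"].T@(c-s["t"])
def cloud(s):
    v,u=np.mgrid[:384,:512]; z=s["z_map"]
    c=np.stack([u*z,v*z,z],-1)@np.linalg.inv(s["mtx"]).T
    return (c-s["t"])@s["R"]
E
python3 - <<'E'
from h import *
t=eyes.snapshot("top"); s=eyes.snapshot("side")
np.savez("s0.npz",**{"t_"+k:v for k,v in t.items()},**{"s_"+k:v for k,v in s.items()})
for n,i in(("top",t),("side",s)): cv2.imwrite(f"pics/{n}0.png",cv2.resize(i["color"][...,::-1],(800,600)))
print(sensors.sense(),bot.grip_point_offset)
E
```

```text
{'time': 0.1, 'joint_positions': array([-1.31202695e+00,  4.23763078e-01,  1.63058353e+00,  1.93906112e-06,
        1.08862128e+00, -1.90345553e-02]), 'qd': array([-6.35625838e-04, -2.25882054e-03, -1.04934114e-03, -4.24884564e-05,
        6.81179635e-04,  3.79187426e-04]), 'joint_efforts': array([ 2.12037362e-04, -5.45612383e+01, -2.74325448e+01,  6.45276485e-02,
        1.87561742e-02, -2.46568897e-05]), 'tool_pos': array([ 171.28059156, -600.55774014,  221.99208182]), 'tcp_rot': array([-6.82789541e-04,  9.90368451e-01,  1.38455261e-01, -8.13735752e-05]), 'contact_force': array([ 0.62986735, -1.32853685,  0.16863687]), 'torque': array([-0.04386506, -0.0429623 ,  0.03314873]), 'grasp_force': 0.0, 'grip_width': 87.89325232825283} 18.700000000000003
```

View pics/top0.png

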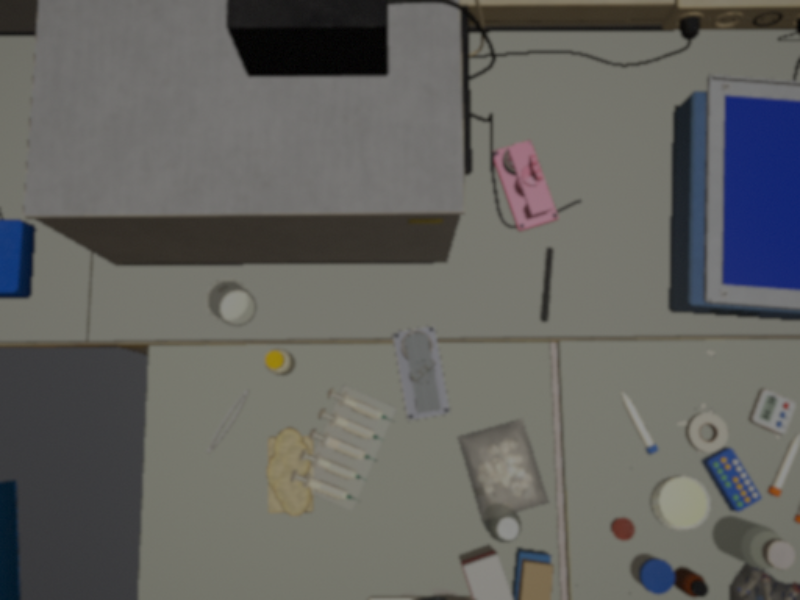

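View pics/side0.png

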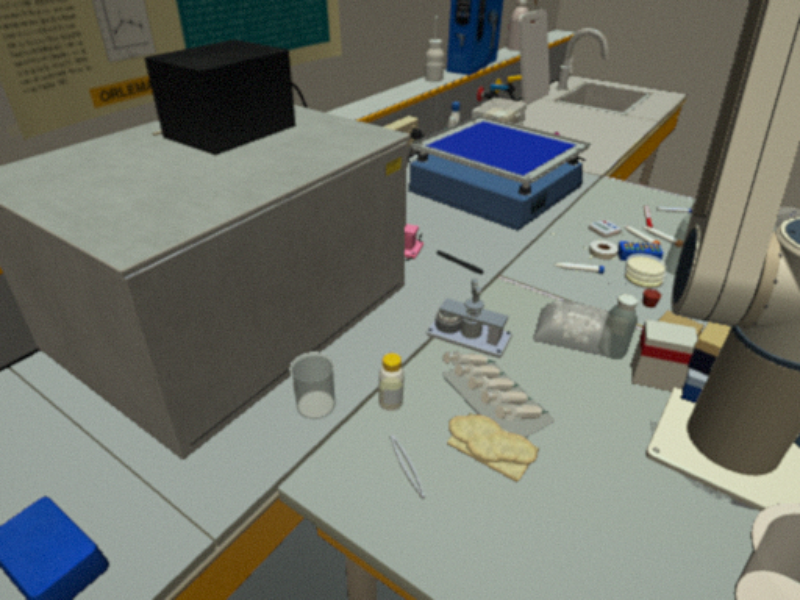

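The candidates are the pink clamp at top (525,185) and side (410,240), and the grey aluminium one at top (420,372) and side (470,320). I choose the grey one, which has its wing bolt standing at side (476,293). Next I check it in a close crop and measure it.

Run:
```python
from h import *
d=np.load("s0.npz")
im=[]
for p,(u,v) in(("t_",(269,238)),("s_",(302,205))):
    im.append(cv2.resize(d[p+"color"][v-35:v+35,u-35:u+35,::-1],(390,390),interpolation=cv2.INTER_CUBIC))
    s={k:d[p+k] for k in("z_map","mtx","R","t")}; W=cloud(s)
    q=W[v-35:v+35,u-35:u+35].reshape(-1,3); zz=s["z_map"][v-35:v+35,u-35:u+35].ravel(); q=q[zz>0]
    print(p,"cam",-s["R"].T@s["t"])
    for lo,hi in((5,20),(57,70),(72,90),(93,140)):
        m=q[(q[:,2]>lo)&(q[:,2]<hi)]
        if len(m)>3:
            r=cv2.minAreaRect(m[:,:2].astype(np.float32)); print(lo,hi,len(m),m.mean(0).round(1),m[:,2].max().round(1),[np.round(a,1) for a in r])
            if lo>90: print(m.round(0).tolist()[:60])
    P=W[v-35:v+35,u-35:u+35]
cv2.imwrite("pics/crop.png",np.hstack(im))
```

```text
t_ cam [ 395.95135906   51.22627368 1403.47372824]
5 20 1282 [474.2  20.4  11.6] 19.9 [array([490.8,   9.2]), array([193.9, 192.1]), np.float64(89.4)]
57 70 546 [483.1   6.7  65. ] 70.0 [array([486.3,   7. ]), array([135.8,  40. ]), np.float64(9.4)]
72 90 72 [485.9   6.9  85.9] 89.9 [array([500. ,   6.5]), array([34.4, 90.3]), np.float64(89.2)]
93 140 81 [484.1   7.1 126.7] 138.0 [array([484.1,   6.7]), array([18.4, 45.1]), np.float64(44.2)]
[[500.0, -6.0, 129.0], [500.0, -9.0, 132.0], [501.0, 0.0, 96.0], [498.0, -1.0, 130.0], [497.0, -3.0, 135.0], [497.0, -6.0, 134.0], [497.0, -8.0, 134.0], [498.0, -11.0, 127.0], [495.0, 2.0, 133.0], [495.0, -1.0, 133.0], [495.0, -3.0, 138.0], [495.0, -6.0, 133.0], [495.0, -8.0, 132.0], [495.0, -11.0, 130.0], [496.0, 8.0, 94.0], [493.0, 4.0, 128.0], [493.0, 2.0, 131.0], [492.0, -1.0, 134.0], [492.0, -3.0, 136.0], [493.0, -6.0, 128.0], [492.0, -8.0, 135.0], [491.0, 6.0, 120.0], [490.0, 4.0, 126.0], [490.0, 2.0, 128.0], [490.0, -1.0, 130.0], [490.0, -3.0, 135.0], [490.0, -6.0, 132.0], [488.0, 9.0, 126.0], [488.0, 7.0, 123.0], [488.0, 4.0, 125.0], [488
[... 1685 characters left out ...]
473.0, 16.0, 131.0], [494.0, 4.0, 112.0], [486.0, 15.0, 122.0], [477.0, 26.0, 131.0], [475.0, 25.0, 131.0], [474.0, 19.0, 129.0], [469.0, 23.0, 133.0], [492.0, 9.0, 112.0], [484.0, 19.0, 121.0], [478.0, 25.0, 127.0], [474.0, 26.0, 129.0], [471.0, 26.0, 131.0], [469.0, 23.0, 129.0], [491.0, 10.0, 110.0], [484.0, 18.0, 117.0], [477.0, 27.0, 125.0], [473.0, 28.0, 127.0], [472.0, 23.0, 125.0], [469.0, 22.0, 125.0], [490.0, 12.0, 107.0], [483.0, 19.0, 114.0], [476.0, 28.0, 122.0], [474.0, 25.0, 121.0], [470.0, 26.0, 124.0], [469.0, 22.0, 122.0], [490.0, 11.0, 103.0], [483.0, 19.0, 111.0], [477.0, 24.0, 116.0], [474.0, 23.0, 117.0], [473.0, 19.0, 114.0], [489.0, 12.0, 100.0], [482.0, 20.0, 108.0]]
```

View pics/crop.png

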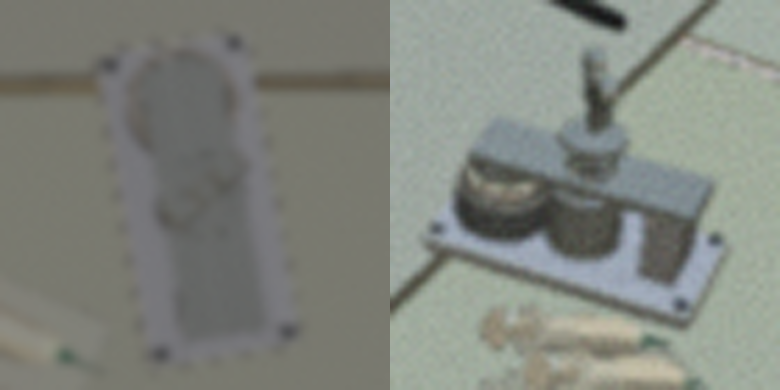

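The grey clamp is confirmed: the strap axis runs at about 9.4° (clamp x points along 189.4°). The bolt is near (485.5, 7.5) and the wing axis is at about 133°, so bolt_turn is about -0.98 and the height is about +6 mm. I approach with the tool's y axis at 43°, 90° from the wing.

Call:
jog_arm(commands=[[0,0,1,0,0.85],[7.85,15.21,1,14.6,0.85],[7.85,15.21,1,14.6,0.85],[7.85,15.21,1,14.6,0.85],[7.85,15.21,1,14.6,0.85],[7.85,15.21,1,14.6,0.85],[7.85,15.21,1,14.6,0.85],[7.85,15.21,1,14.6,0.85],[7.85,15.21,1,14.6,0.85],[7.85,15.21,1,14.6,0.85],[7.85,15.21,1,14.6,0.85],[7.85,15.21,1,14.6,0.85]])

```text
time: 1.3
tool_pos: [424.0, -110.3, 262.7]
tcp_rot: [0.0, 0.568, 0.823, 0.0]
contact_force: [1.7, -0.9, 0.1]
grip_width: 74.3
grasp_force: 0.0
```

Call:
jog_arm(commands=[[1.54,2.94,0,2.8,0.8],[1.54,2.94,0,2.8,0.8],[1.54,2.94,0,2.8,0.8],[1.54,2.94,0,2.8,0.8],[1.54,2.94,0,2.8,0.8],[1.54,2.94,0,2.8,0.8]])

```text
time: 1.9
tool_pos: [484.6, 4.7, 262.4]
tcp_rot: [-0.0, 0.401, 0.916, -0.0]
contact_force: [0.4, 0.4, -0.4]
grip_width: 70.5
grasp_force: 0.0
```

Run:
```python
from h import *
s=sensors.sense(); print(s["tool_pos"],s["tcp_rot"],s["joint_positions"],s["contact_force"])
i=eyes.snapshot("side"); cv2.imwrite("pics/s1.png",cv2.resize(i["color"][60:260,200:420,::-1],(770,700)[:1]+(600,)))
```

```text
[484.58245072   4.6764039  262.35445048] [-4.11105079e-04  4.00534740e-01  9.16281431e-01 -3.02416281e-04] [-1.47553688e-02  1.65564545e-01  1.89322572e+00 -2.71051483e-04
  1.08379461e+00 -7.61223877e-01] [ 0.38333411  0.37700241 -0.44187591]
```

View pics/s1.png

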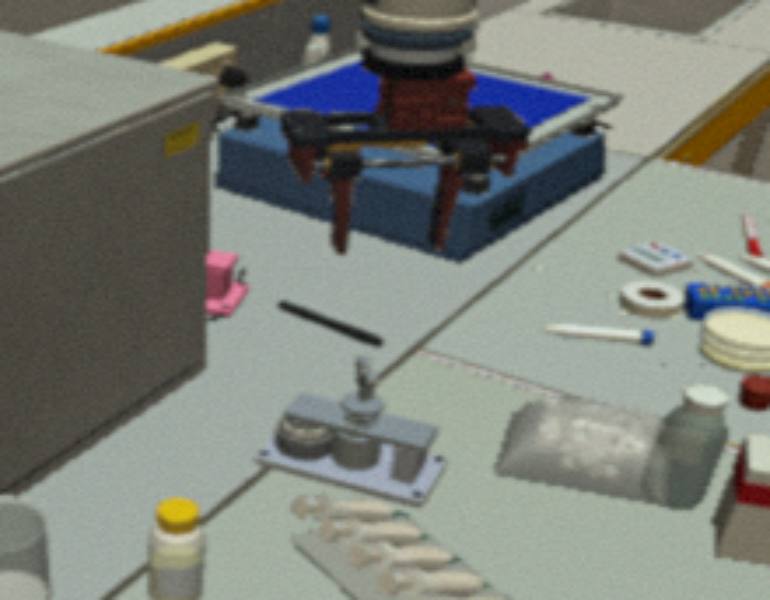

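The gripper is open above the bolt, with the wing at about (365,375) in the crop and the tips near (340,245) and (440,245). The path down is clear, so I descend.

Call:
jog_arm(commands=[[0,0,-1,0,0.8],[0,0,-2,0,0.8],[0,0,-3,0,0.8],[0,0,-4.1,0,0.8],[0,0,-4.1,0,0.6],[0,0,-4.1,0,0.4],[0,0,-4.1,0,0.2],[0,0,-4.1,0,0.17],[0,0,-4.1,0,0.17],[0,0,-4.1,0,0.17],[0,0,-4.1,0,0.17],[0,0,-4.1,0,0.17]])

```text
time: 3.15
tool_pos: [485.4, 5.4, 98.9]
tcp_rot: [0.0, 0.4, 0.917, 0.0]
contact_force: [1.1, 0.9, 0.4]
grip_width: 15.3
grasp_force: 0.6
```

Call:
jog_arm(commands=[[0,0,0,0.8,0.17],[0,0,0,1.6,0.17],[0,0,0,2.4,0.17],[0,0,0,3.2,0.17],[0,0,0,4,0.17],[0,0,0,4.8,0.17],[0,0,0,5.6,0.17],[0,0,0,6.4,0.17],[0,0,0,7.2,0.17],[0,0,0,8,0.17],[0,0,0,8,0.17]])

```text
time: 4.25
tool_pos: [484.6, 5.9, 98.3]
tcp_rot: [-0.001, -0.147, 0.989, 0.0]
contact_force: [-1.0, 4.8, -1.9]
grip_width: 15.1
grasp_force: 2.2
```

Run:
```python
from h import *
s=sensors.sense(); print(s["torque"],s["joint_positions"])
i=eyes.snapshot("side"); cv2.imwrite("pics/s2.png",cv2.resize(i["color"][140:240,250:370,::-1],(720,600),interpolation=cv2.INTER_CUBIC))
```

```text
[ 0.84339768  0.02506048 -0.03021781] [-1.27494651e-02  4.18486860e-01  2.01590621e+00  9.89911282e-04
  7.08621315e-01 -1.87948770e+00]
```

View pics/s2.png

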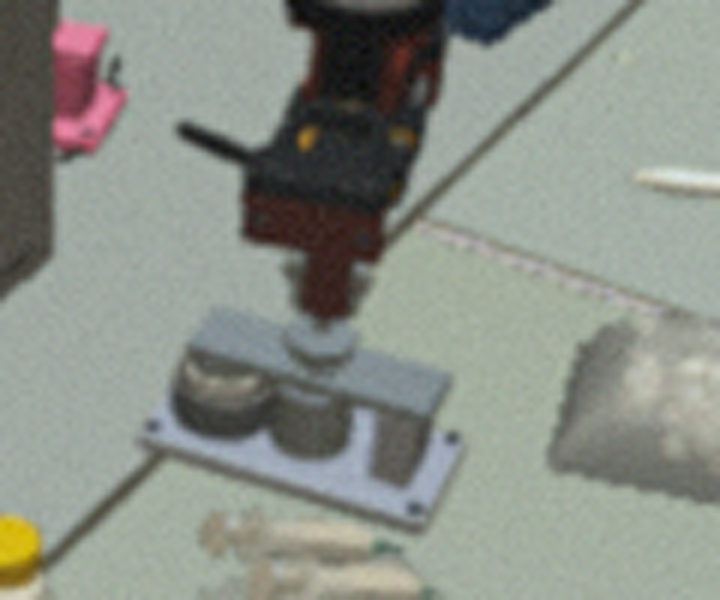

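The fingers are round the wing at (325,285) with the flange at (320,343). I compare the flange height with the first picture.

```bash
cat >> h.py <<'E'
def flange(tag):
    d=np.load("s0.npz"); M=d["s_mtx"]; R=d["s_R"]; t=d["s_t"]
    pr=lambda X:(lambda c:(c/c[2])[:2])(M@(R@np.array(X)+t))
    a=pr([485.5,6.5,80]); b=pr([485.5,6.5,72]); 
    i=eyes.snapshot("side"); G=lambda x:cv2.cvtColor(x,cv2.COLOR_RGB2GRAY)
    g0,g1=G(d["s_color"]),G(i["color"])
    u,v=int(a[0]),int(a[1])-2
    T=cv2.resize(g0[v-4:v+7,u-13:u+14],None,fx=8,fy=8,interpolation=cv2.INTER_CUBIC)
    S=cv2.resize(g1[v-12:v+19,u-17:u+18],None,fx=8,fy=8,interpolation=cv2.INTER_CUBIC)
    m=cv2.matchTemplate(S,T,cv2.TM_CCOEFF_NORMED); _,c,_,l=cv2.minMaxLoc(m)
    print("px/8mm",b-a,"flange shift px",l[0]/8-4,l[1]/8-8,"score",c)
    f=lambda x:cv2.resize(x[v-30:v+20,u-22:u+22,::-1],(396,450),interpolation=cv2.INTER_CUBIC)
    cv2.imwrite(f"pics/{tag}.png",np.hstack([f(d["s_color"]),f(i["color"])]))
E
python3 -c "
from h import *
flange('f1')"
```

```text
px/8mm [-0.24084055  2.08221456] flange shift px 0.125 2.125 score 0.7790042161941528
```

View pics/f1.png

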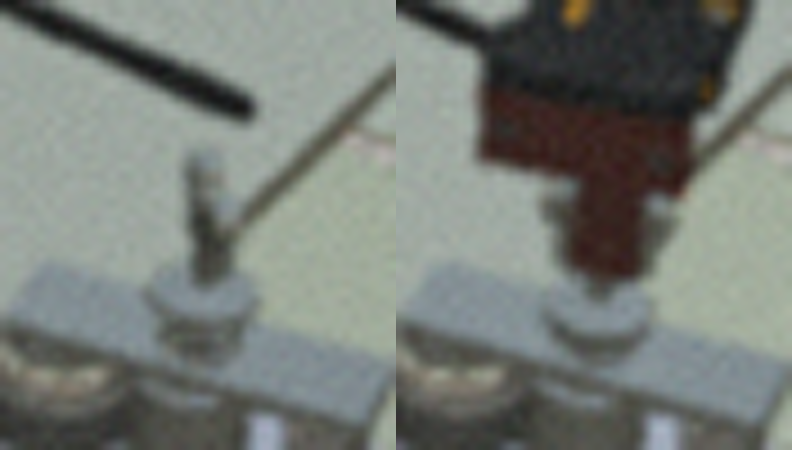

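The flange has sunk by about 2.1 px, roughly 8 mm (row 290 to 310 in the crop), so the bolt has dropped. I hold briefly, then turn forward.

Call:
jog_arm(commands=[[0,0,0,0,0.17],[0,0,0,0,0.17],[0,0,0,0,0.17],[0,0,0,-1,0.17],[0,0,-0.02,-2,0.17],[0,0,-0.04,-3,0.17],[0,0,-0.05,-4,0.17],[0,0,-0.06,-5,0.17],[0,0,-0.07,-6,0.17],[0,0,-0.08,-7,0.17],[0,0,-0.09,-8,0.17],[0,0,-0.1,-9,0.17]])

```text
time: 5.55
tool_pos: [486.2, 5.4, 95.1]
tcp_rot: [0.001, 0.467, 0.884, 0.0]
contact_force: [0.8, 3.5, 1.4]
grip_width: 15.2
grasp_force: 1.4
```

Call:
jog_arm(commands=[[0,0,0,-1,0.17],[0,0,0,-2,0.17],[0,0,0,-3,0.17],[0,0,0,-4,0.17],[0,0,0,-5,0.17],[0,0,0,-6,0.17],[0,0,0,-7,0.17],[0,0,0,-8,0.17],[0,0,0,-9,0.17],[0,0,0,-10,0.17],[0,0,0,-11,0.17],[0,0,0,-11,0.17]])

```text
time: 6.75
tool_pos: [484.3, 5.3, 94.2]
tcp_rot: [-0.0, 0.949, 0.314, -0.001]
contact_force: [-1.5, 2.6, -2.2]
grip_width: 14.7
grasp_force: 1.8
```

Call:
jog_arm(commands=[[0,0,0,-1,0.17],[0,0,0,-2,0.17],[0,0,0,-3,0.17],[0,0,0,-4,0.17],[0,0,0,-5,0.17],[0,0,0,-6,0.17],[0,0,0,-7,0.17],[0,0,0,-8,0.17],[0,0,0,-9,0.17],[0,0,0,-10,0.17],[0,0,0,-10,0.17]])

```text
time: 7.85
tool_pos: [486.1, 5.2, 95.0]
tcp_rot: [-0.0, 0.93, -0.367, 0.001]
contact_force: [1.3, 0.9, -1.1]
grip_width: 14.9
grasp_force: 0.4
```

```bash
python3 -c "
from h import *
s=sensors.sense(); print(s['torque'],s['joint_positions'])
flange('f2')"
```

```text
[ 0.17739282 -0.12757156 -0.03028968] [-1.36603849e-02  4.25160793e-01  2.01617994e+00 -4.96921486e-04
  6.98648200e-01  2.30947062e+00]
px/8mm [-0.24084055  2.08221456] flange shift px -0.5 3.5 score 0.7818006873130798
```

Call:
jog_arm(commands=[[0,0,0,0,0.05],[0,0,0,0,0.05],[0,0,0,0,0.05],[0,0,0,0,0.05]])

```text
time: 8.3
tool_pos: [487.2, 6.0, 95.1]
tcp_rot: [-0.001, 0.931, -0.366, 0.002]
contact_force: [4.4, 6.6, -3.4]
grip_width: 10.2
grasp_force: 29.9
```

Call:
jog_arm(commands=[[0,0,0,0,0.83],[0,0,0,0,0.83],[0,0,0,0,0.83],[0,0,0,0,0.83],[0,0,0,0,0.83],[0,0,0,0,0.83],[0,0,0,0,0.83],[0,0,0,0,0.83],[0,0,0,0,0.83]])

```text
time: 9.2
tool_pos: [485.2, 5.3, 94.7]
tcp_rot: [0.0, 0.93, -0.368, -0.0]
contact_force: [0.5, -0.8, 0.2]
grip_width: 72.6
grasp_force: 0.0
```

The bolt centre is about 2 mm further along x, so I correct for that while turning back 180° with the fingers open.

Call:
jog_arm(commands=[[0.05,0.03,0,1,0.83],[0.05,0.03,0,2,0.83],[0.05,0.03,0,3,0.83],[0.05,0.03,0,4,0.83],[0.05,0.03,0,5,0.83],[0.05,0.03,0,6,0.83],[0.05,0.03,0,7,0.83],[0.05,0.03,0,8,0.83],[0.05,0.03,0,9,0.83],[0.05,0.03,0,10,0.83],[0.05,0.03,0,11,0.83],[0.05,0.03,0,11.5,0.83]])

```text
time: 10.4
tool_pos: [487.3, 6.5, 94.7]
tcp_rot: [-0.0, 0.909, 0.416, -0.0]
contact_force: [-0.7, -1.2, 0.0]
grip_width: 73.0
grasp_force: 0.0
```

Call:
jog_arm(commands=[[0,0,0,1,0.83],[0,0,0,2,0.83],[0,0,0,3,0.83],[0,0,0,4,0.83],[0,0,0,5,0.83],[0,0,0,6,0.83],[0,0,0,7,0.83],[0,0,0,8,0.83],[0,0,0,9,0.83],[0,0,0,10,0.83],[0,0,0,11,0.83],[0,0,0,11,0.83]])

```text
time: 11.6
tool_pos: [487.3, 6.5, 94.7]
tcp_rot: [0.0, 0.367, 0.93, -0.0]
contact_force: [0.3, -1.1, -0.1]
grip_width: 72.8
grasp_force: 0.0
```

Call:
jog_arm(commands=[[0,0,0,0,0.6],[0,0,0,0,0.4],[0,0,0,0,0.25],[0,0,-0.05,0,0.17],[0,0,-0.05,0,0.17],[0,0,-0.05,0,0.17],[0,0,-0.05,0,0.17],[0,0,-0.05,0,0.17],[0,0,-0.05,0,0.17]])

```text
time: 12.5
tool_pos: [487.3, 6.5, 92.7]
tcp_rot: [0.0, 0.368, 0.93, 0.0]
contact_force: [-0.3, 0.3, 0.3]
grip_width: 15.0
grasp_force: 0.0
```

```bash
python3 -c "
from h import *
flange('f3')"
```

```text
px/8mm [-0.24084055  2.08221456] flange shift px -0.75 3.5 score 0.7213411331176758
```

View pics/f3.png

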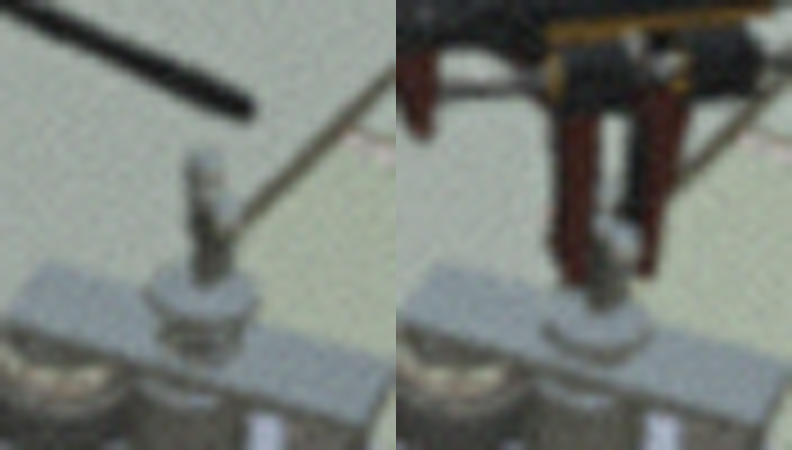

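The wing stands between the fingers at (612,250), and the flange is lower still at (597,325). I turn the last 128° forward, following down 2 mm, then grip.

Call:
jog_arm(commands=[[0,0,0,-1,0.17],[0,0,0,-2,0.17],[0,0,0,-3,0.17],[0,0,0,-4,0.17],[0,0,0,-5,0.17],[0,0,0,-6,0.17],[0,0,-0.05,-7,0.17],[0,0,-0.05,-8,0.17],[0,0,-0.05,-9,0.17],[0,0,-0.05,-9,0.17]])

```text
time: 13.55
tool_pos: [485.7, 6.5, 90.3]
tcp_rot: [-0.001, 0.844, 0.536, -0.001]
contact_force: [-4.1, -0.2, -0.2]
grip_width: 15.1
grasp_force: 1.8
```

Call:
jog_arm(commands=[[0,0,0,-1,0.17],[0,0,0,-2,0.17],[0,0,0,-3,0.17],[0,0,0,-4,0.17],[0,0,0,-5,0.17],[0,0,0,-6,0.17],[0,0,0,-7,0.17],[0,0,0,-7,0.17],[0,0,0,-7,0.17]])

```text
time: 14.45
tool_pos: [487.2, 6.7, 90.6]
tcp_rot: [-0.0, 0.997, 0.08, -0.0]
contact_force: [-0.1, 2.1, -0.9]
grip_width: 14.7
grasp_force: 1.3
```

Call:
jog_arm(commands=[[0,0,0,0,0.1],[0,0,0,0,0.05],[0,0,0,0,0.05],[0,0,0,0,0.05],[0,0,0,0,0.05],[0,0,0,0,0.05],[0,0,0,0,0.05],[0,0,0,0,0.05],[0,0,0,0,0.05],[0,0,0,0,0.05]])

```text
time: 15.45
tool_pos: [486.9, 8.0, 90.7]
tcp_rot: [-0.001, 0.997, 0.079, -0.0]
contact_force: [-3.2, 11.9, 0.8]
grip_width: 9.7
grasp_force: 30.0
```

```bash
python3 -c "
from h import *
flange('f4')"
```

```text
px/8mm [-0.24084055  2.08221456] flange shift px -0.375 4.0 score 0.6903113126754761
```

View pics/f4.png

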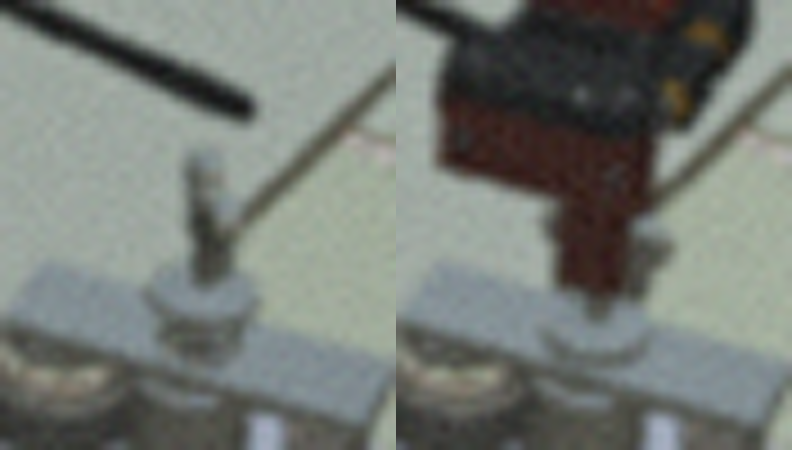

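The fingers grip the wing at (600,250) with 30 N. The flange has shifted 4.0 px, about 15 mm below the start, which puts the bolt height near -8 mm. The wing is back along the strap, one full turn forward, so I hand in.

```bash
python3 -c "
from h import *
print(order.finish_job())"
```

```text
the job is handed in; nothing more can be done
None
```

I turned the bolt backward until it dropped one thread, then one full turn forward to about 8 mm below its dropped height, and handed it in with the gripper closed on the wing at 30 N; no verdict came back.

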